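Print the label for the dish on the scale

ROBOT

A 6-joint arm with a two-finger parallel gripper is mounted at the origin on the work surface. World frame = base frame: x ahead of the robot, y to its left, z up, the work surface at z = 0. Lengths are in m, angles in rad, forces in N, time in s.
With the tool pointing down it reaches from about 0.375 to 0.825 m from the base axis. Payload 5.5 kg.
Tool frame: the origin (TCP) lies midway between the tips of the shut fingers; the grasp point (between the pads) lies 19 mm behind it (env.tcp_to_grasp is the distance from the TCP to the grasp point, in m); z points along the fingers, y is the direction in which the jaws open and shut (so a half turn about z gives the same grasp; the last joint's range is limited). The gripper opens to 85 mm and grips with 20 to 120 N. Pads are 22 mm wide; open, the fingers measure 114 mm over their backs; the gripper's body (76 mm by 85 mm) begins 54 mm behind the grasp point. The pads swing forward as they close: fully open they stand 13 mm farther back than shut.
Start: joints at [1.276, 0.314, -0.047, 1.21, 0, 1.571], TCP at [0.174, 0.574, 0.231] pointing down, gripper open.
Joint ranges: [-2.67, 2.67], [-0.69, 1.73], [-1.03, 1.25], [-2.08, 2.16], [-1.42, 1.45], [-3.14, 3.14]. Speed limits (rad/s): [2.39, 2.39, 3.01, 3.14, 3.14, 3.14].

INTERFACE

Orientations are given as a unit quaternion [w, x, y, z].
In Python, from bench import env gives the robot as it stands. Calls block until the motion is done:
- env.movep(position, orientation): joint-space move of the TCP to a pose.
- env.move_l(position, rate=0.15, orientation=None, force_limit=None): straight line of the TCP; orientation=None keeps the orientation; rate is the mean speed in m/s. With force_limit (N) it stops when the force on the tool has changed by that much, and returns True; else False.
- env.move_j(angles): joint-space move.
- env.move_gripper(opening, squeeze=None): opening from 0.0 (shut) to 1.0 (fully open); squeeze is the grip in N (None keeps the last); returns when the fingers have stopped.
- env.dwell(seconds).
- env.solve_ik(position, orientation): joint angles nearest the present ones, or None.
- env.get_image(name): name is "scene" or "top"; returns a dict with "img" (400x640x3 uint8, red, green, blue), "vfov" (degrees; the focal length in pixels is half the picture's height over the tangent of half this angle, whatever the lens; pixels are square), "cx", "cy" (the principal point, pixels), "rvec" (rotation vector, rad) and "tvec" (3), from world to camera coordinates, as OpenCV has them. Camera axes: x right, y down, z forward; pixel columns grow to the right and rows downward; lengths in m; the calibration is good to about 2 mm. A picture is of the moment at which its call begins. There is no depth.
A pose or a line that the arm cannot do raises env.IKError and nothing moves.
- env.close_job(): hands the job in, once; it reports no verdict.
Readings, each from a call of its own:
- env.read_t(): time.
- env.read_joints(): joint angles.
- env.read_dq(): joint speeds.
- env.read_effort(): joint torques, N m.
- env.read_position(): TCP position.
- env.read_tool_rot(): TCP orientation.
- env.read_wrist_force(): force on the tool from outside, world axes, zero at the start.
- env.read_torque(): the same for the moment, N m.
- env.read_gripper_width(): opening from 0.0 (shut) to 1.0 (fully open).
Only numpy, scipy, OpenCV 4.12 (cv2) and the standard library are available. Lean on these libraries where they do the work, as an engineer would, in place of code of your own. Each camera call takes 0.05 s, during which the arm holds its last target.

TASK

Print a label for the dish that is standing on the steel weighing plate: on the scale's sloping keypad press the cross-shaped wake key, then the one key whose outline matches that dish (round, square or long), then the wide print bar. Press one key at a time, each fully down, and let it come all the way up before the next; do not press the keys of the other two dishes. Leave all three dishes, the mug and the roll of tape where they stand.

Things in the scene. Friction and masses are not known exactly. Their poses are not given: they have to be found in the camera images.
- terminal: The scale's terminal, fixed to the table: grey plastic, 180 mm deep, 300 mm wide, 250 mm high; origin under its centre, x away from the user, y to the user's left. Its keypad is on the -x side; behind the keypad's upper edge stands the display housing, front face at x = +40 mm, 250 mm high and 300 mm wide.
- keypad_mid (a point): Centre of the keypad surface: 160 mm long up the slope, 300 mm wide, rising 28 degrees towards the display. Axes as the keys'. Five white keys stand 14 mm out of it, each on a spring: 8 mm travel, starts to move at about 1.5 N, fully down at about 5 N, rises when let go.
- brow_edge (a point): Middle of the front edge of the brow that juts out at the top of the display housing, 120 mm above the upper keys and nearly over them: no room there for a gripper held straight down, so press square to the slope, tool tilted about 28 degrees.
- key_wake_top (a point): Centre of the flat top face of the wake key, the key that is cross-shaped (56 x 56 mm, arms 22 mm wide), lower row, left. Site axes: x up the slope, y to the left across the keypad, z straight out of the keypad (press along -z).
- key_round_top (a point): Centre of the flat top face of the round-dish key, the key that is a disc of 52 mm diameter, upper row, left. Site axes: x up the slope, y to the left across the keypad, z straight out of the keypad (press along -z).
- key_square_top (a point): Centre of the flat top face of the square-dish key, the key that is a 50 mm square, upper row, middle. Site axes: x up the slope, y to the left across the keypad, z straight out of the keypad (press along -z).
- key_long_top (a point): Centre of the flat top face of the long-dish key, the key that is a narrow oblong, 64 mm up the slope and 30 mm wide, upper row, right. Site axes: x up the slope, y to the left across the keypad, z straight out of the keypad (press along -z).
- key_print_top (a point): Centre of the flat top face of the print bar, the key that is a bar 130 mm wide and 36 mm up the slope, lower row, right. Site axes: x up the slope, y to the left across the keypad, z straight out of the keypad (press along -z).
- key_wake (a joint): How far the wake key is pushed in: 0 up, 0.008 fully down (m).
- key_round (a joint): How far the round-dish key is pushed in: 0 up, 0.008 fully down (m).
- key_square (a joint): How far the square-dish key is pushed in: 0 up, 0.008 fully down (m).
- key_long (a joint): How far the long-dish key is pushed in: 0 up, 0.008 fully down (m).
- key_print (a joint): How far the print key is pushed in: 0 up, 0.008 fully down (m).
- plate_mid (a point): Centre of the top of the weighing plate: a 210 x 210 mm square of bare steel on a black base, top 40 mm above the table. It may be at the far left, the near left or the right of the terminal. One dish stands about centred on it (within 20 mm); the other two stand on wooden chopping blocks of the same height, over 220 mm away.
- dish_round_mid (a point): Centre, half-way up, of the round white bowl, 150 mm in diameter, 48 mm high, holding brown slabs of dried roe.
- dish_square_mid (a point): Centre, half-way up, of the square white dish, 135 x 135 mm, 48 mm high, holding brown slabs.
- dish_long_mid (a point): Centre, half-way up, of the long white dish, 195 x 95 mm, 48 mm high, holding brown slabs.
- mug: Blue mug, 72 mm diameter, 85 mm high, loose, just left of the terminal; origin at its underside.
- tape: Roll of yellow tape lying flat, 84 mm diameter, 48 mm high, loose, just right of the terminal; origin at its underside.
Mind the look-alikes: they are no part of the job. What is shaped like the part that bears dish_round_mid but yellow is not meant. Leave any blue look-alike of the part that bears dish_square_mid alone.

How it is judged:
By the outcome, as a careful person would: the job done as asked, in the order asked, and still so for the second after the job is handed in, with the robot touching nothing.
It also fails if it takes over 45 s, if anything falls off the work surface, if the arm or the gripper's body presses on something with over 40 N, if the wrist force passes 120 N, or if a joint passes its speed limit or range.

## Working session

There is one attempt and no reset: what is moved stays moved. The work goes in short steps, each a Python script; the robot and the scene stay as the last script left them, time stands still between calls to the robot, and variables do not carry over. Pictures are saved under pics/ and viewed, and the job is handed in when it is done.

```bash
ls; mkdir -p pics
python3 - <<'E'
from bench import env
import cv2,numpy as np,pickle
d={}
for n in("scene","top"):
    c=env.get_image(n);d[n]=c
    cv2.imwrite(f"pics/{n}0.png",c["img"][:,:,::-1])
    R=cv2.Rodrigues(np.array(c["rvec"],float))[0]
    print(n,c["vfov"],c["cx"],c["cy"],c["rvec"],c["tvec"],-R.T@np.array(c["tvec"]).ravel(), c.keys())
pickle.dump(d,open("cams0.pkl","wb"))
print(env.read_t(),env.read_tool_rot(),env.read_position())
E
```

```text
pics
scene 45.14048978372476 320.09341078460403 196.98121452825845 [ 2.77090309  0.26429994 -0.05269742] [-0.48925188 -0.09290479  1.72692708] [ 0.61715875 -0.58827441  1.58218966] dict_keys(['img', 'vfov', 'cx', 'cy', 'rvec', 'tvec'])
top 54.38885917077313 315.48861219172016 201.52066036828637 [ 2.13895722 -2.12624256  0.18707077] [-0.06277207  0.49848441  1.23468435] [ 0.27977084 -0.05700083  1.30205671] dict_keys(['img', 'vfov', 'cx', 'cy', 'rvec', 'tvec'])
0.1 [-1.09405759e-04  1.46859792e-01  9.89157015e-01 -7.67677462e-04] [0.17418208 0.57360708 0.23052216]
```

View pics/scene0.png

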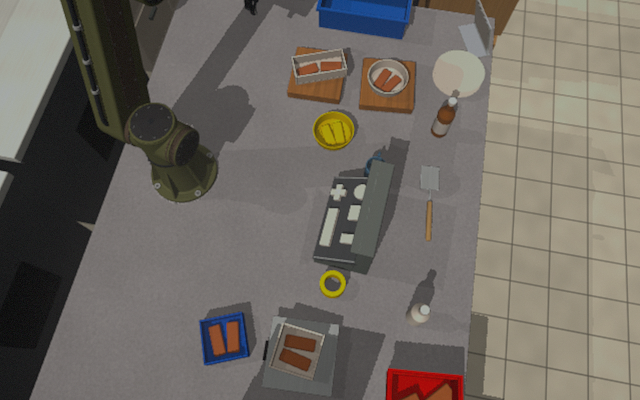

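View pics/top0.png

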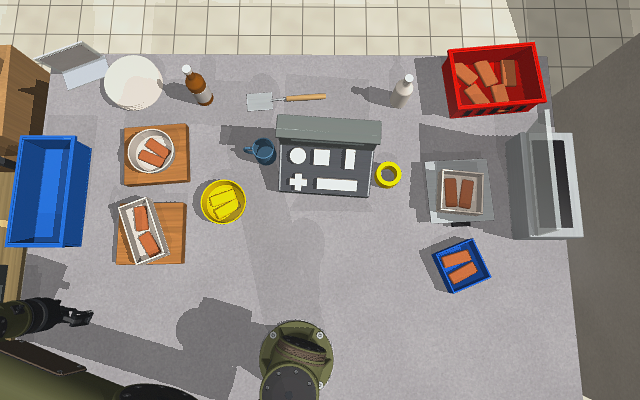

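The square white dish stands on the steel plate, at (462,192) in top and (298,350) in scene. The round and long dishes are on wooden blocks, so the dish key is the square one. Next I'll measure the keys.

Run:
```python
import cv2,pickle
d=pickle.load(open("cams0.pkl","rb"))
t=d["top"]["img"][105:210,235:410,::-1]; s=d["scene"]["img"][145:285,295:415,::-1]
cv2.imwrite("pics/topz.png",cv2.resize(t,None,fx=4.5,fy=4.5,interpolation=cv2.INTER_CUBIC))
cv2.imwrite("pics/scz.png",cv2.resize(s,None,fx=4.2,fy=4.2,interpolation=cv2.INTER_CUBIC))
p=d["top"]["img"][140:240,400:510,::-1]
cv2.imwrite("pics/platez.png",cv2.resize(p,None,fx=4,fy=4))
```

```text
(no output)
```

View pics/topz.png

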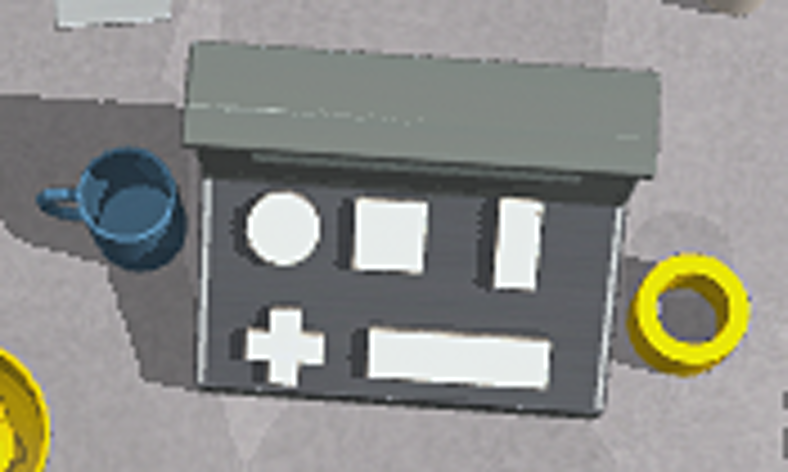

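View pics/scz.png

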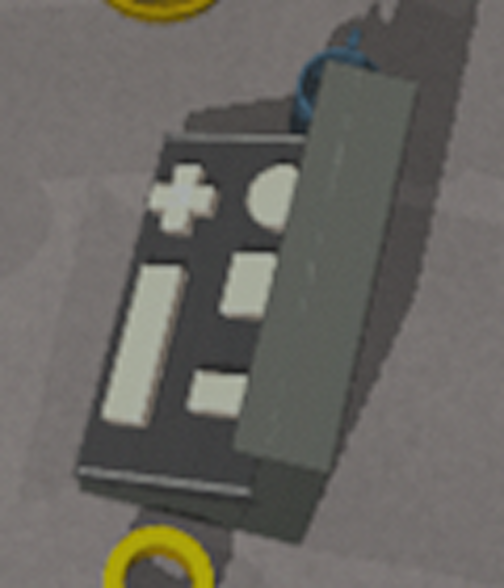

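View pics/platez.png

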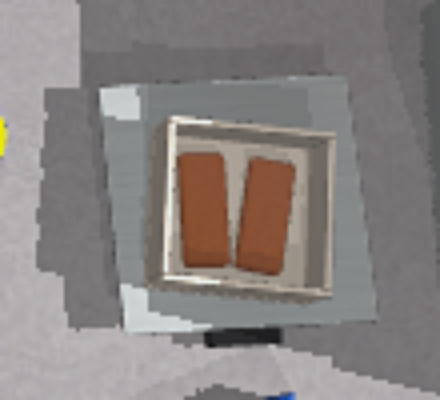

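Top view: wake cross at about (298,182), square key at (321,157), print bar at (337,184). The upper keys are partly hidden by the brow in scene. I'll triangulate wake and print from both views, then cast top-view rays onto the 28° key-top plane.

```bash
cat > meas.py <<'E'
import cv2,pickle,numpy as np
d=pickle.load(open("cams0.pkl","rb"))
def K(c):
    f=200/np.tan(np.radians(c["vfov"])/2); return np.array([[f,0,c["cx"]],[0,f,c["cy"]],[0,0,1]])
def RT(c):
    R=cv2.Rodrigues(np.array(c["rvec"],float))[0]; return R,np.array(c["tvec"],float).ravel()
def ray(c,uv):
    R,t=RT(c); v=R.T@np.linalg.inv(K(c))@np.array([uv[0],uv[1],1]); return -R.T@t, v/np.linalg.norm(v)
def P(c):
    R,t=RT(c); return K(c)@np.c_[R,t]
def proj(c,X):
    x=P(c)@np.r_[X,1]; return x[:2]/x[2]
def tri(a,b):
    X=cv2.triangulatePoints(P(d["top"]),P(d["scene"]),np.array(a,float).reshape(2,1),np.array(b,float).reshape(2,1)).ravel()
    X=X[:3]/X[3]
    return X,proj(d["top"],X)-a,proj(d["scene"],X)-b
def plane(c,uv,p0,n):
    o,v=ray(c,uv); return o+v*((p0-o)@n)/(v@n)
def blobs(name,box,thr,m=30):
    x0,y0,x1,y1=box; im=d[name]["img"][y0:y1,x0:x1]
    mask=(im.min(2)>thr).astype(np.uint8)
    n,l,s,c=cv2.connectedComponentsWithStats(mask,connectivity=4)
    return [(c[i]+[x0,y0],s[i,4],s[i,:4]+[x0,y0,0,0],np.argwhere(l==i)[:,::-1]+[x0,y0]) for i in range(1,n) if s[i,4]>m]
E
python3 - <<'E'
from meas import *
for thr in(180,200,215): 
  print(thr,[(b[0].round(2).tolist(),int(b[1])) for b in blobs("top",(284,138,372,198),thr)])
for thr in(140,160,175): 
  print(thr,[(b[0].round(2).tolist(),int(b[1]),b[2].tolist()) for b in blobs("scene",(312,178,370,255),thr)])
E
```

```text
180 [([297.48, 155.25], 201), ([321.22, 156.85], 237), ([349.54, 158.73], 178), ([297.95, 181.63], 174), ([336.36, 184.34], 418)]
200 [([297.48, 155.26], 197), ([321.19, 156.78], 232), ([349.58, 158.83], 175), ([297.95, 181.6], 170), ([336.47, 184.36], 409)]
215 [([297.49, 155.25], 193), ([321.11, 156.86], 228), ([349.48, 158.92], 170), ([297.85, 181.53], 166), ([336.32, 184.36], 400)]
140 [([337.67, 191.89], 117, [331, 185, 15, 15]), ([359.43, 191.11], 104, [355, 185, 10, 14]), ([353.67, 212.35], 126, [348, 206, 12, 14]), ([328.31, 226.68], 324, [320, 209, 18, 37]), ([346.27, 238.34], 95, [340, 234, 14, 10])]
160 []
175 []
```

Run:
```python
from meas import *
W,a,b=tri((297.95,181.6),(337.67,191.89));Pn,a2,b2=tri((336.42,184.36),(328.31,226.68))
print(W,a,b);print(Pn,a2,b2)
# yaw from long axis of key tops' row (assuming horizontal): iterate on plane
B=blobs("top",(284,138,372,198),200)
uv={k:B[i][0] for i,k in enumerate(["round","square","long","wake","print"])}
g=np.radians(28)
yaw=0
p0=(W+Pn)/2
for it in range(6):
    ex=np.array([np.cos(yaw),np.sin(yaw),0]);ey=np.array([-np.sin(yaw),np.cos(yaw),0])
    n=-np.sin(g)*ex+np.cos(g)*np.array([0,0,1]); sx=np.cos(g)*ex+np.sin(g)*np.array([0,0,1])
    T={k:plane(d["top"],u,p0,n) for k,u in uv.items()}
    v=T["round"]-T["long"]; y1=np.arctan2(-v[0],v[1])
    v=T["wake"]-T["print"]; y2=np.arctan2(-v[0],v[1]); yaw=(y1+y2)/2
    print(y1,y2)
for k in T: print(k,T[k].round(4),"local",((T[k]-T["square"])@sx).round(4),((T[k]-T["square"])@ey).round(4), proj(d["scene"],T[k]).round(1), (T[k][:2]**2).sum()**.5)
px=B[4][3]; print("bar corners extents")
for k,i in (("square",1),("print",4),("wake",3)):
    Q=np.array([plane(d["top"],u,p0,n) for u in B[i][3]]);print(k,np.ptp(Q@sx),np.ptp(Q@ey))
print("plane normal",n,"yaw",yaw)
# height check: keypad mid z expected: top. pts z at slope
np.save("tgt.npy",dict(T=T,n=n,sx=sx,ey=ey,yaw=yaw),allow_pickle=True)
```

```text
[ 0.5591958  -0.00247889  0.07131556] [-0.03073437 -0.04154579] [-0.02847975  0.01579462]
[ 0.55092745 -0.12755455  0.06854993] [0.08509847 0.11975223] [ 0.08493871 -0.04234726]
-0.05552212930180104 -0.0597486592154818
-0.06333581605162594 -0.06586584059659621
-0.06428057821851531 -0.06660556182993116
-0.06439481680793797 -0.0666950080005895
-0.06440863033260238 -0.06670582367961676
-0.06441030063968345 -0.0667071314926124
round [ 0.6357 -0.0017  0.1105] local -0.0004 0.0754 [361.  191.5] 0.6357118039025704
square [ 0.6312 -0.0769  0.1107] local 0.0 0.0 [355.9 212.5] 0.6358206820236854
long [ 0.6251 -0.1669  0.1106] local -0.0002 -0.0902 [349.3 238.7] 0.6469482916163669
wake [ 0.5594 -0.0025  0.07  ] local -0.0867 0.0695 [337.7 192.1] 0.5593557819372359
print [ 0.551  -0.1274  0.07  ] local -0.0868 -0.0556 [328.4 226.5] 0.5655396300773913
bar corners extents
square 0.04833603637240402 0.048374295032369716
print 0.0344028461220085 0.12848984854303103
wake 0.05432833854962438 0.052852921400788344
plane normal [-0.46846309  0.03075521  0.88294759] yaw -0.06555871606614792
```

Heights, yaw and key sizes agree with the given ones, to within 2–3 mm. Next I'll check the brow clearance and IK.

Run:
```python
from meas import *
from scipy.spatial.transform import Rotation as Ro
from bench import env
D=np.load("tgt.npy",allow_pickle=True).item();T,n,sx,ey=D["T"],D["n"],D["sx"],D["ey"]
for z in(.22,.23,.25):
    A=plane(d["top"],(276.5,137),np.array([0,0,z]),np.array([0,0,1.]));B=plane(d["top"],(380.5,144),np.array([0,0,z]),np.array([0,0,1.]))
    M=(A+B)/2
    r=M-T["square"]; print(z,A.round(3),B.round(3),np.linalg.norm(A-B),"along n",r@n,"upslope",r@sx)
for s in(1,-1):
    y=ey*s; z=-n; x=np.cross(y,z); q=Ro.from_matrix(np.c_[x,y,z]).as_quat(); q=q[[3,0,1,2]]
    for k in("wake","square","print"):
        for h in(.06,.03,0,-.012):
            j=env.solve_ik(T[k]+n*h,q); print(s,k,h,None if j is None else np.round(j,2))
    print(q)
```

```text
0.22 [0.658 0.055 0.22 ] [ 0.638 -0.247  0.22 ] 0.30234721534548803 along n 0.08801027436225718 upslope 0.06725281531150833
0.23 [0.654 0.054 0.23 ] [ 0.635 -0.245  0.23 ] 0.2995530252335029 along n 0.09844503905355903 upslope 0.06892842187881067
0.25 [0.647 0.052 0.25 ] [ 0.628 -0.242  0.25 ] 0.29396464500953245 along n 0.11931456843616266 upslope 0.07227963501341542
1 wake 0.06 [ 0.03 -0.08 -0.9   0.26 -0.04  0.08]
1 wake 0.03 [ 0.02 -0.01 -0.91  0.18 -0.04  0.08]
1 wake 0 [ 0.02  0.07 -0.92  0.1  -0.04  0.07]
1 wake -0.012 [ 0.02  0.1  -0.92  0.07 -0.04  0.07]
1 square 0.06 [-0.14  0.02 -0.7   0.37  0.04 -0.07]
1 square 0.03 [-0.14  0.07 -0.71  0.3   0.04 -0.07]
1 square 0 [-0.14  0.13 -0.71  0.24  0.03 -0.07]
1 square -0.012 [-0.14  0.16 -0.71  0.21  0.03 -0.06]
1 print 0.06 [-0.3  -0.06 -0.88  0.27  0.11 -0.21]
1 print 0.03 [-0.3   0.01 -0.89  0.19  0.11 -0.2 ]
1 print 0 [-0.29  0.08 -0.9   0.11  0.1  -0.2 ]
1 print -0.012 [-0.28  0.11 -0.9   0.08  0.1  -0.19]
[ 0.24179194  0.03179925  0.96977451 -0.00792844]
-1 wake 0.06 [ 0.03 -0.08 -0.9   0.26 -0.04 -3.06]
-1 wake 0.03 [ 0.02 -0.01 -0.91  0.18 -0.04 -3.06]
-1 wake 0 [ 0.02  0.07 -0.92  0.1  -0.04 -3.07]
-1 wake -0.012 [ 0.02  0.1  -0.92  0.07 -0.04 -3.07]
-1 square 0.06 [-0.14  0.02 -0.7   0.37  0.04  3.07]
-1 square 0.03 [-0.14  0.07 -0.71  0.3   0.04  3.07]
-1 square 0 [-0.14  0.13 -0.71  0.24  0.03  3.08]
-1 square -0.012 [-0.14  0.16 -0.71  0.21  0.03  3.08]
-1 print 0.06 [-0.3  -0.06 -0.88  0.27  0.11  2.93]
-1 print 0.03 [-0.3   0.01 -0.89  0.19  0.11  2.94]
-1 print 0 [-0.29  0.08 -0.9   0.11  0.1   2.94]
-1 print -0.012 [-0.28  0.11 -0.9   0.08  0.1   2.95]
[ 0.00792844  0.96977451 -0.03179925  0.24179194]
```

```bash
cat > press.py <<'E'
from meas import *
from scipy.spatial.transform import Rotation as Ro
from bench import env
D=np.load("tgt.npy",allow_pickle=True).item();T,n,sx,ey=D["T"],D["n"],D["sx"],D["ey"]
z=-n; q=Ro.from_matrix(np.c_[np.cross(ey,z),ey,z]).as_quat()[[3,0,1,2]]
def press(k,dx=0.,first=False):
    c=T[k]+sx*dx
    if first: env.movep(c+n*.10,q)
    env.move_l(c+n*.035,orientation=q,rate=.12)
    env.dwell(.2); f0=np.array(env.read_wrist_force())
    env.move_l(c+n*.006,rate=.08)
    hit=env.move_l(c-n*.016,rate=.02,force_limit=12)
    env.dwell(.25)
    p=np.array(env.read_position()); print(k,"hit",hit,"depth mm",((p-c)@n*1e3).round(2),"lateral",((p-c)@sx*1e3).round(1),((p-c)@ey*1e3).round(1),"F.n",((np.array(env.read_wrist_force())-f0)@n).round(2))
    img=env.get_image("top")["img"]; cv2.imwrite(f"pics/press_{k}.png",cv2.resize(img[90:240,220:420,::-1],None,fx=4,fy=4))
    env.move_l(c+n*.035,rate=.1); env.dwell(.2)
    print("residual",((np.array(env.read_wrist_force())-f0)@n).round(2),"t",env.read_t())
E
python3 - <<'E'
from press import *
env.move_gripper(0.0)
press("wake",first=True)
E
```

```text
wake hit True depth mm 0.3 lateral 0.4 0.0 F.n 14.54
residual -0.67 t 6.1583
```

View pics/press_wake.png

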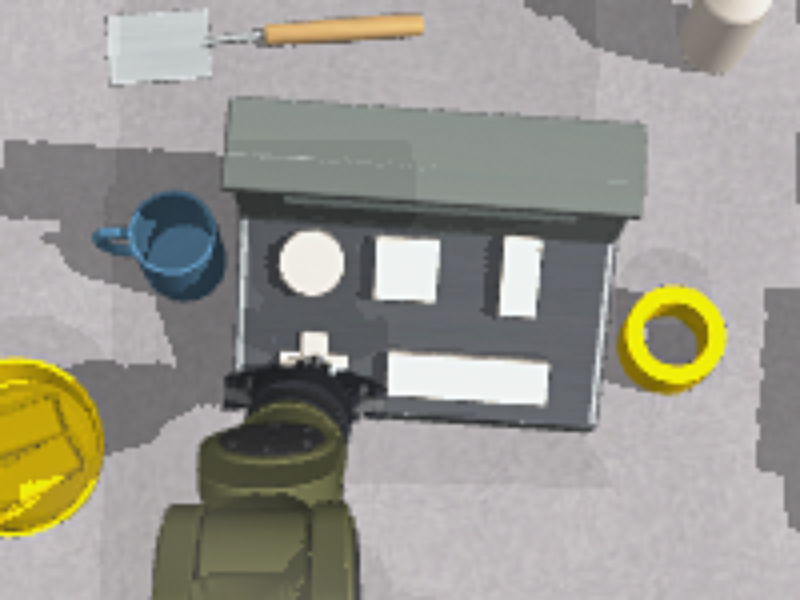

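Run:
```python
from press import *
print(env.read_gripper_width(),env.read_position()-T["wake"])
for nme in("scene","top"):
    c=env.get_image(nme)["img"]; cv2.imwrite(f"pics/a_{nme}.png",c[:,:,::-1])
    b=(290,130,440,300) if nme=="scene" else (235,90,410,240)
    cv2.imwrite(f"pics/a_{nme}.png",cv2.resize(c[b[1]:b[3],b[0]:b[2],::-1],None,fx=3.5,fy=3.5))
```

```text
0.0005042809326110903 [-0.01672454  0.00102361  0.03003199]
```

View pics/a_scene.png

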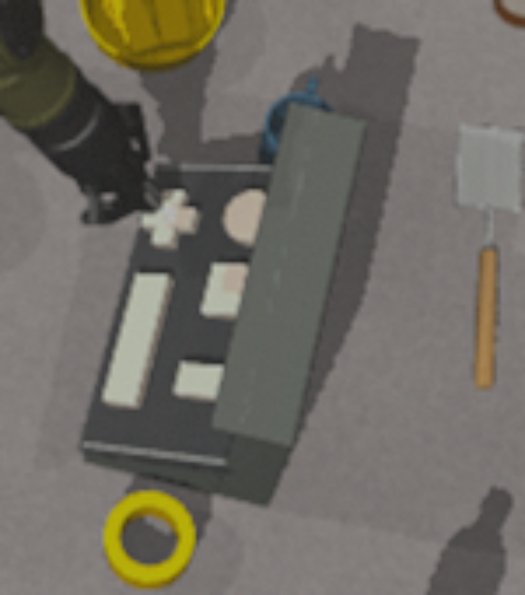

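View pics/a_top.png

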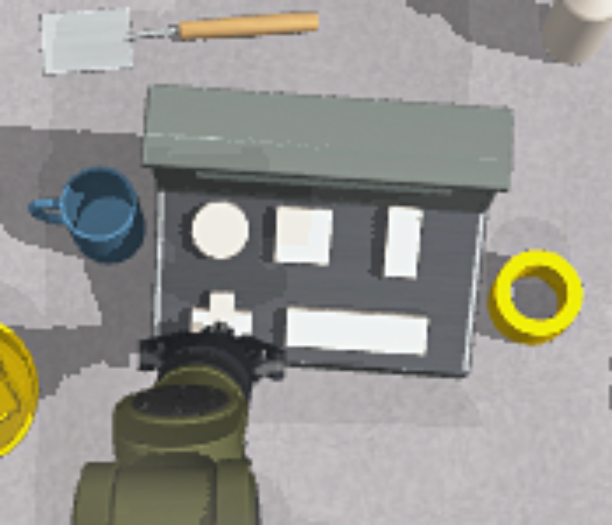

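The press stopped 0.3 mm above where I put the key top, with a steady 14.5 N. Either the key was fully down and my height is about 8 mm low, or it never moved. Before going on I'll check the image taken during the press: the far arm of the cross, around (298,175), is visible in it.

Run:
```python
from press import *
c=T["wake"]+sx*.028
for h in(0,-.008): print(h,proj(d["top"],c+n*h), proj(d["top"],T["wake"]-ey*.028+n*h),proj(d["top"],T["wake"]+ey*.028+n*h))
o=d["top"]["img"]; p=cv2.resize(cv2.imread("pics/press_wake.png"),(200,150),interpolation=cv2.INTER_AREA)[:,:,::-1]
print("rows 168..184 at cols 296-299: orig / pressed")
print(o[168:184,296:301].mean(2).astype(int).T); print(p[78:94,76:81].mean(2).astype(int).T)
print("cols 284..312 row 178-181");print(o[178:182,285:312].mean(2).astype(int)); print(p[88:92,65:92].mean(2).astype(int))
```

```text
0 [298.3848612  173.21353187] [306.56239953 182.20670821] [289.33517695 180.99353537]
-0.008 [298.56356709 172.61848323] [306.69092301 181.56175197] [289.56681362 180.35610155]
rows 168..184 at cols 296-299: orig / pressed
[[ 95  94  95  95  87 139 244 238 236 235 234 233 234 233 234 235]
 [ 94  96  94  94  77 132 242 235 233 233 233 233 233 233 234 235]
 [ 94  97  95  95  79 126 242 235 234 234 233 233 234 233 233 235]
 [ 94  96  95  94  79 144 243 236 234 234 234 234 234 234 233 235]
 [ 95  96  94  95  79 123 244 238 237 236 236 235 235 235 234 234]]
[[ 91  91  90  89 109 219 235 233 233 235 222 143 107  59  40  40]
 [ 90  91  90  89 108 220 239 237 237 237 213 121  90  46  38  40]
 [ 90  92  90  87 101 215 237 236 236 234 190  70  60  54  41  41]
 [ 90  92  90  87 101 213 238 236 236 234 196 122 107  74  44  40]
 [ 91  92  91  88 100 201 239 240 239 240 228 168 110  50  41  40]]
cols 284..312 row 178-181
[[ 99 100  65  64  69 193 175 169 137 102 241 234 233 233 234 236 223 115
  104 106 105  92  91  94  95  94  95]
 [ 99  65  65  63  92 251 242 241 242 240 236 233 233 233 234 235 233 218
  206 185 179 190  84  96  97  97  98]
 [ 96  63  64  61  93 246 237 235 235 235 234 234 233 234 234 235 235 236
  237 239 241 250  88  95  97  97  98]
 [ 95  63  63  59  97 245 235 233 233 233 234 233 233 233 234 235 234 234
  234 235 237 241  85  94  98  97  98]]
[[104 103  94  86  85 213 231 223 221 213 183 222 213 190 196 228 222 147
  132 119 116 114  90  89  89  91  92]
 [106 105  98  75  87 225 234 184 177 165 152 143 121  70 122 168 226 228
  230 227 229 215 101  90  92  94 103]
 [101  97  76  66  77 184 197 187 170  81  62 107  90  60 107 110 149 198
  238 241 243 230 106 100 103 104 106]
 [ 69  59  52  39  50  88 113 114  87  42  38  59  46  54  74  50  56 128
  234 239 236 217 112 103 105 106 106]]
```

In the press image the cross's far edge moved up about 0.6 px. An 8 mm press should give 0.60 px (173.21 to 172.62), so the wake key was fully down. Contact therefore comes about 8 mm earlier than I measured. I'll start the slow phase higher and log the force against depth on the square key.

```bash
python3 - <<'E'
import re
s=open("press.py").read()
s=s.replace("n*.035","n*.045").replace("n*.006,rate=.08)","n*.016,rate=.08)\n    for h in (.012,.009,.006,.003):\n        env.move_l(c+n*h,rate=.02,force_limit=12); print(h,((np.array(env.read_position())-c)@n*1e3).round(2),((np.array(env.read_wrist_force())-f0)@n).round(2))")
open("press.py","w").write(s)
E
python3 - <<'E'
from press import *
env.move_l(T["wake"]+n*.06)
im=env.get_image("top")["img"]; print(im[168:178,296:301].mean(2).astype(int).T)
env.move_l(T["square"]-sx*.005+n*.06)
press("square",dx=-.005)
E
```

```text
[[ 89  91  90  88  95 150 244 238 236 236]
 [ 89  91  89  89  83 142 242 235 233 233]
 [ 89  91  90  88  85 136 245 235 234 234]
 [ 90  92  90  88  85 155 245 236 234 234]
 [ 90  91  90  89  86 133 247 238 237 237]]
0.012 12.1 0.26
0.009 8.88 -0.15
0.006 6.0 3.15
0.003 2.99 3.87
square hit True depth mm 0.36 lateral 0.1 -0.0 F.n 10.2
residual 0.04 t 11.2167
```

View pics/press_square.png

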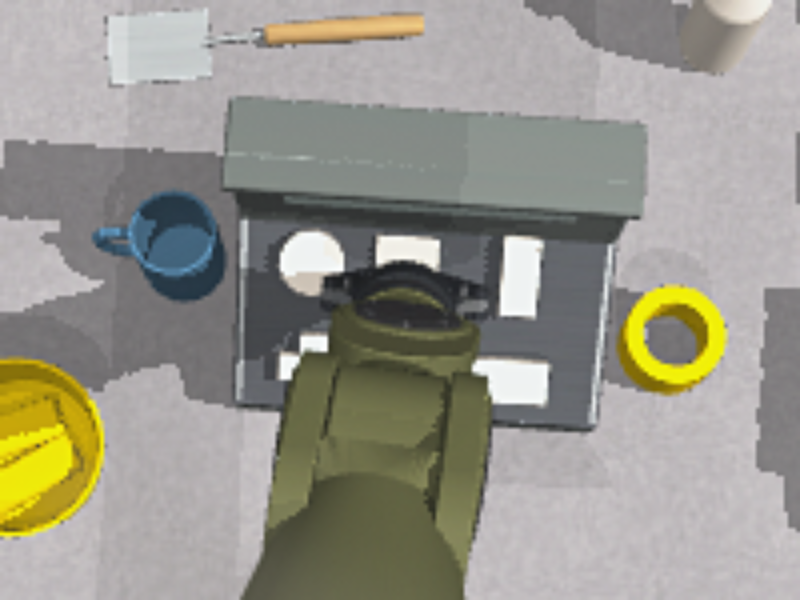

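The wake key rose back (edge row back at its starting values). The square key's force curve shows contact at about +8.5 mm, a spring-like rise to 3.9 N at +3 mm, then a hard stop of 10 N at +0.4 mm, so it was fully down. In the picture the tool stands on the square key only, near zoom (405,270). Now the print bar.

Run:
```python
from press import *
env.move_l(T["square"]+n*.06-sx*.005)
env.move_l(T["print"]+n*.06)
press("print")
env.move_l(T["print"]+n*.12,rate=.2)
j=np.array(env.read_joints()); j[0]=-.75; env.move_j(j)
im=env.get_image("top")["img"]; o=d["top"]["img"]
cv2.imwrite("pics/end_top.png",im[:,:,::-1])
import meas
for nme,bx in(("o",o),("now",im)):
    d["top"]["img"]=bx
    print(nme,[(b[0].round(2).tolist(),int(b[1])) for b in blobs("top",(284,138,372,198),200)])
```

```text
0.012 12.09 -0.74
0.009 8.88 -0.61
0.006 5.97 1.11
0.003 2.97 3.67
print hit True depth mm 0.3 lateral 0.1 -0.0 F.n 12.76
residual -0.4 t 16.0
o [([297.48, 155.26], 197), ([321.19, 156.78], 232), ([349.58, 158.83], 175), ([297.95, 181.6], 170), ([336.47, 184.36], 409)]
now [([297.51, 155.19], 197), ([321.21, 156.75], 234), ([349.59, 158.78], 176), ([298.0, 181.65], 173), ([336.4, 184.36], 417)]
```

View pics/end_top.png

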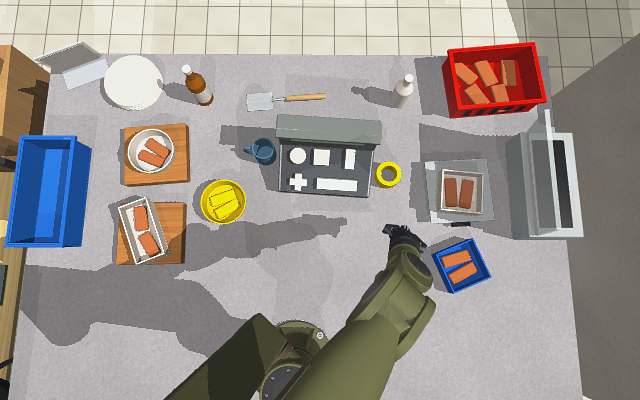

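View pics/press_print.png

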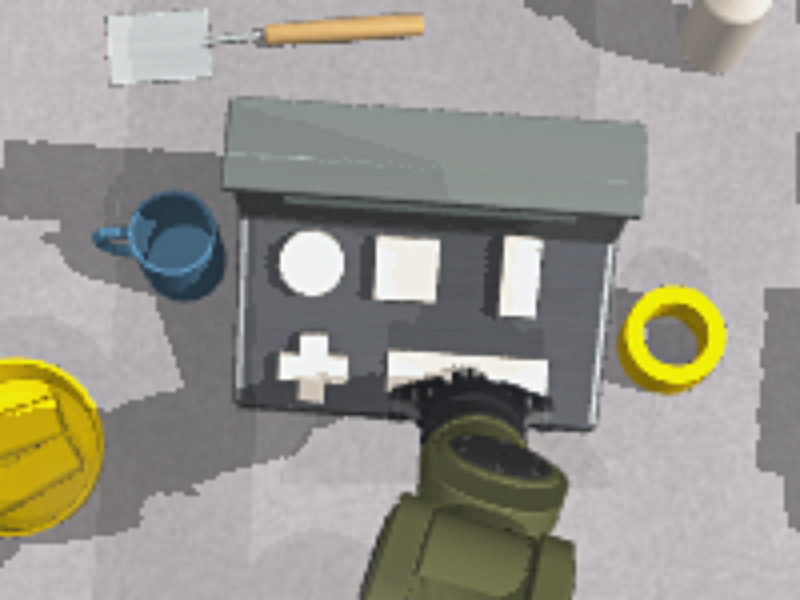

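The print bar gave the same force curve and a hard stop at 12.8 N. In the end picture all five keys are back up, and the dishes, the mug (263,151) and the tape (388,174) stand where they were. The arm is clear, so I'm handing in.

```bash
python3 -c "
from bench import env
print(env.read_wrist_force(),env.read_t()); env.close_job()"
```

```text
[ 0.1885358   0.41596125 -0.19055459] 17.4333
the job is handed in; nothing more can be done
```

I pressed the wake key, then the square-dish key, then the print bar, because the square white dish stands on the steel plate. The job was handed in at about 17.4 s.

- **Fully down:** each press ended at a hard stop of 10–14.5 N. For the square key and print bar I also logged the spring-like rise before the stop. For the wake key I relied on the picture taken during the press, where it had moved about 0.6 px, as expected for 8 mm.
- **Back up and undisturbed:** in the last top view all five keys are within 0.1 px of where they started. By eye, the dishes, mug and tape have not moved. The arm was clear of everything, with under 0.5 N on the wrist.
- **One disagreement:** the tool met the keys about 8 mm higher than I had measured them (seen directly on the square key and print bar). That is more than the calibration tolerance and I did not find the cause. I stopped each press by force, so it did not affect the result.

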